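# Draw out a bearing-ball tray and hold it level over the light pad

### The arm

A 6-joint arm with a two-finger parallel gripper is mounted at the origin on the work surface. World frame = base frame: x ahead of the robot, y to its left, z up, the work surface at z = 0. Lengths are in m, angles in rad, forces in N, time in s.
With the tool pointing down it reaches from about 0.4 to 0.925 m from the base axis. Payload 12.5 kg.
Tool frame: the origin (TCP) lies between the finger pads; the fingertips stand 14 mm ahead of it and the grasp point (between the pads) lies 5 mm behind it; z points along the fingers, y is the line along which they close (so a half turn about z gives the same grasp; the last joint's range is limited). The gripper opens to 95 mm and grips with 3 to 60 N. Pads are 20 mm wide; open, the fingers measure 119 mm over their backs; the gripper's body (75 mm by 180 mm) begins 59 mm behind the grasp point.
Start: joints at [-1.392, 0.491, 1.559, -0, 1.092, -0.106], TCP at [0.176, -0.6, 0.229] pointing down, gripper open.
Joint ranges: [-3.1, 3.1], [-0.84, 2.19], [0.05, 2.79], [-1.13, 4.28], [0.06, 2.93], [-2.69, 2.69]. Speed limits (rad/s): [2.22, 2.22, 2.79, 3.14, 3.14, 3.14].

### API

Orientations are given as a unit quaternion [x, y, z, w].
In Python, from workcell import r gives the robot as it stands. The module is installed in compiled form; this text tells all that it offers.
- The arm moves only by the tool servo_tool, never from a script. Its argument "motion" is text: rows parted by semicolons, each of 7 numbers parted by spaces: the turn, a rotation vector about the tool's x, y, z in rad, then the shift along the tool's x, y, z in mm, then the finger opening in mm, from 0 to 95.1. A call has 1 to 12 rows; each row is the pose to reach, as a shift and turn from the pose commanded when the call began, along the tool's axes at that moment; what a row does not reach only later rows make up. A row lasts 1/8 s, in which the tool goes at most 62.5 mm and 10.7 degrees, less where a joint would pass 70% of its speed; a pose out of reach is approached as far as the arm can. A call with a gripper value outside its range is refused whole. The fingers move at their own pace and stop on an object; "grip_force" is the grip in N (left out, the last holds). Time passes only in rows, so rows that repeat a pose let the fingers close. It gives the time, the measured TCP pose, the force, the opening and the grip force at its end, in the units of the state.
- r.sense(): the state, without advancing time (a new reading comes with each control period).
- r.grab_frame(name): name is "side" or "top" or "wrist"; returns the picture (400x640x3 uint8, red, green, blue); there is no depth.
- r.get_calibration(name): a dict with "fovy" (degrees; the focal length in pixels is half the picture's height over the tangent of half this angle, whatever the lens; pixels are square), "cx", "cy" (the principal point, pixels), "extrinsics" (4x4, takes a point from world to camera coordinates). Camera axes: x right, y up, looking along -z (the intrinsics and any distortion apply to the point x, -y, -z); pixel columns grow to the right and rows downward; lengths in m; the calibration is good to about 2 mm. A picture is of the moment at which its call begins: read the wrist's pose just before it. get_calibration takes no time and is no camera call; for the wrist camera it gives the pose at the moment of the call.
- r.hand_in(): hands the job in; it is judged then, once.
The state is a dict: "clock": time; "q": joint angles; "qd": joint speeds; "joint_efforts": joint torques, N m; "tool_pos": TCP position; "orientation": TCP orientation; "force": force on the tool from outside, world axes, zero at the start; "moment": the same for the moment, N m; "width": finger opening in m; "grasp_force": force on a finger pad.
Only numpy, scipy, OpenCV 4.12 (cv2) and the standard library are available. Lean on these libraries where they do the work, as an engineer would, in place of code of your own. Each camera call takes 0.05 s, during which the arm holds its last target. There are 200 camera calls.

### The job

Take the small aluminium tray by its upright black handle, slide it straight out of the open end of the yellow-lipped rack, then lift it and carry it, staying close to level so that the loose steel ball never leaves its orange-rimmed pocket. Finish still holding the tray in the gripper, level and still, about 14 cm above the bench with the ball pocket over the middle of the round white light pad. Leave the other things on the bench where they are.

Things in the scene. Friction and masses are not known exactly. Their poses are not given: they have to be found in the camera images.
- rack: Fixed rack, 176 x 130 x 23 mm high: blue base plate 6 mm thick, dark walls along both long sides (106 mm apart inside), yellow lips on the walls reaching over the tray's edges (lips 86 mm apart, underside 18 mm above the bench), end stop at its +x end. Its -x end, roughly facing the robot, is open: the tray slides out along the rack's own -x. Origin: centre of its underside. Yaw up to 16 degrees.
- rack_exit (a point): On the rack's centre line, 118 mm from the rack's origin along its -x, 6 mm above the bench: where the tray's origin is once the tray is just clear of the lips. The lips run from x = -22 to +88 mm in the rack's frame, so the tray cannot be lifted before its origin is beyond x = -105 mm. Axes as the rack's.
- tray: Loose tray, plate 160 x 100 x 6 mm (long along x), 0.25 to 0.5 kg, lying on the rack's base plate, headed as the rack, 3 mm play at each side, 6 mm under the lips. Origin: centre of its underside. In its middle a black handle fin, 12 mm thick (along y), 50 mm long (along x), top 96 mm above the origin, on a 56 x 30 mm foot (top at 12 mm). Ball pocket at its -x end, low steel bar at its +x end.
- tray_grip (a point): Point on the tray's handle fin to grip, on its centre, 75 mm above the tray's underside (21 mm below the fin's top); fingers close along the tray's y. Axes as the tray's.
- tray_pocket (a point): Centre of the ball pocket, 52 mm from the handle towards the tray's -x end, 18.5 mm above the tray's underside (ball's centre when in the middle). Flat floor ringed by an orange rim 3 mm high, inner radius 17 mm; the ball rolls up to 10 mm off centre and would climb over the rim at about 40 degrees of tilt, or with a jerk. Axes as the tray's.
- ball_center (a point): Centre of the loose polished steel ball, 25 mm diameter, 64 g, resting in the tray's pocket.
- pad: Fixed round light pad with a white face (112 mm across) in a black rim (132 mm across), 7 mm high, a small black tab at one side. Origin: centre of its underside, on the bench. On the other side of the bench from the rack (one left, one right).
- jar: Bystander: amber glass jar with a grey cap, 50 mm diameter, 70 mm high, between rack and pad and further from the robot. Origin: centre of its underside.
- bin: Bystander: small open red bin, 85 x 58 x 38 mm, between rack and pad. Origin: centre of its underside.
- can: Bystander: upright red and yellow spray can, 54 mm diameter, 150 mm high, out to one side. Origin: centre of its underside.
- carton: Bystander: closed cardboard carton, 100 x 75 x 60 mm, out to one side. Origin: centre of its underside.
- wrench: Bystander: steel wrench, 170 mm long, lying at the back. Origin: under its middle.
- screwdriver: Bystander: screwdriver, 180 mm long, lying at the back. Origin: under its middle.
Things that resemble listed ones, but are neither listed nor needed, are in the scene too. Of the things that look like the pad, the largest one is meant.

How it is judged:
By the outcome, as a careful person would: the job done as asked, in the order asked, and still so for the second after the job is handed in, while the arm keeps its last pose, push and grip.
It also fails if it takes over 48 s, if anything falls off the work surface, if the arm or the gripper's body presses on something with over 40 N, if the wrist force passes 120 N, or if a joint passes its speed limit or range.

## Working session

There is one attempt and no reset: what is moved stays moved. The work goes in short steps, Python scripts to look and compute and a tool call to move; the robot and the scene stay as the last step left them, time stands still between calls to the robot, and variables do not carry over. Pictures are saved under pics/ and viewed, at most 10 in all, crops included, and the job is handed in when it is done.

Besides the shell and the picture viewer there is one more tool, called in YAML: its name, and indented under it one key for each argument. servo_tool: Moves the arm, as the interface text tells. Its arguments: {"type":"object","properties":{"motion":{"type":"string"},"grip_force":{"type":"number"}},"required":["motion"]}

```bash
mkdir -p pics
python3 - <<'E'
from workcell import r
import cv2,json
for n in("top","side"):
    im=r.grab_frame(n); cv2.imwrite(f"pics/{n}0.png",im[:,:,::-1])
    c=r.get_calibration(n); print(n,{k:(v.tolist() if hasattr(v,'tolist') else v) for k,v in c.items()})
s=r.sense(); print(s)
E
```

```text
top {'fovy': 47.494289185215784, 'cx': 324.6979088544267, 'cy': 202.68189061462832, 'extrinsics': [[-0.007032156276827913, -0.9996667323341555, -0.024838942055776168, 0.00989999393648834], [0.9886234508187787, -0.010682347440076612, 0.15003186309694155, -0.5317531290745623], [-0.1502472005372086, -0.023501313102067788, 0.9883690945255273, -1.3071546614082388], [0.0, 0.0, 0.0, 1.0]]}
side {'fovy': 45.95301792361975, 'cx': 312.17299665181815, 'cy': 198.25480473754874, 'extrinsics': [[-0.7868678641206677, -0.616685441057016, -0.02319549961721327, 0.42395238250522554], [0.3638496454202101, -0.493961591840231, 0.7896932197469169, -0.2676728519601646], [-0.49844999743381063, 0.6129445428217619, 0.6130632817933688, -1.3712176557821811], [0.0, 0.0, 0.0, 1.0]]}
{'clock': 0.1, 'q': array([-1.39161218e+00,  4.91475790e-01,  1.55935366e+00, -2.93821556e-06,
        1.09167913e+00, -1.05617508e-01]), 'qd': array([-8.92590934e-05, -1.75011218e-03, -1.60510598e-03,  7.79045841e-04,
        3.34621414e-05,  4.98676398e-04]), 'joint_efforts': array([ 4.90995735e-03, -6.13622832e+01, -2.58605880e+01,  6.94875629e-02,
        4.70440881e-02, -5.70591578e-05]), 'tool_pos': array([ 0.17558291, -0.59964259,  0.22814677]), 'orientation': array([ 9.89877924e-01,  1.41920702e-01, -1.81441417e-05, -4.57606480e-04]), 'force': array([ 0.0303691 ,  1.06084197, -0.09068581]), 'moment': array([ 0.00547882,  0.03101568, -0.02025421]), 'grasp_force': 0.0, 'width': 0.09501614750240747}
```

View pics/top0.png

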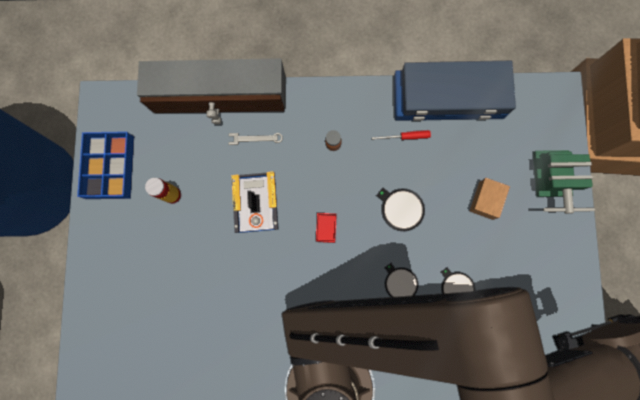

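View pics/side0.png

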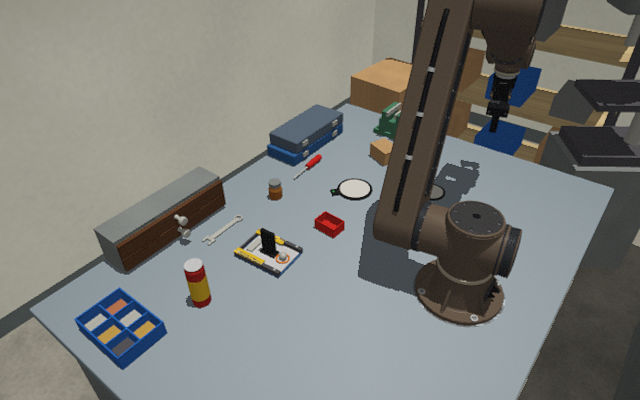

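The top view shows the rack at about (255,203), with yellow lips at columns 238 and 271. The fin is near (253,202) and the orange pocket at (256,221). The largest white pad is at (403,209), the bin at (327,228) and the jar at (333,141). The side view agrees.

```bash
cat > h.py <<'E'
import numpy as np,cv2
from workcell import r
def ray(c,uv):
    f=200/np.tan(np.radians(c["fovy"]/2)); E=np.array(c["extrinsics"]); R,t=E[:3,:3],E[:3,3]
    d=R.T@np.array([(uv[0]-c["cx"])/f,-(uv[1]-c["cy"])/f,-1]); return -R.T@t,d
def onz(c,uv,z):
    o,d=ray(c,uv); return o+d*(z-o[2])/d[2]
def proj(c,p):
    f=200/np.tan(np.radians(c["fovy"]/2)); E=np.array(c["extrinsics"]); q=E[:3,:3]@p+E[:3,3]
    return np.array([c["cx"]-f*q[0]/q[2], c["cy"]+f*q[1]/q[2]])
def tri(a,b):
    (o1,d1),(o2,d2)=a,b
    s=np.linalg.lstsq(np.c_[d1,-d2],o2-o1,rcond=None)[0]
    p,q=o1+d1*s[0],o2+d2*s[1]; return (p+q)/2,np.linalg.norm(p-q)
def blobs(m,amin=10):
    n,l,s,c=cv2.connectedComponentsWithStats(m.astype(np.uint8)); return [(s[i],c[i],l==i) for i in range(1,n) if s[i][4]>=amin]
E
python3 - <<'E'
from h import *
c=r.get_calibration("top"); im=cv2.imread("pics/top0.png"); h=cv2.cvtColor(im,cv2.COLOR_BGR2HSV); H,S,V=cv2.split(h)
roi=np.zeros(H.shape,bool); roi[165:240,225:285]=1
y=(H>18)&(H<32)&(S>150)&(V>120)&roi
allp=[]
for s,ce,m in blobs(y,8):
    print("yel",s,ce,onz(c,ce,.023).round(4))
    if s[4]>60:
        pts=np.argwhere(m)[:,::-1]; P=np.array([onz(c,p,.023)[:2] for p in pts]); (cc,wh,a)=cv2.minAreaRect((P*1000).astype(np.float32)); print("  rect",cc,wh,a)
        vx=cv2.fitLine((P*1000).astype(np.float32),cv2.DIST_HUBER,0,.01,.01).ravel(); print("  line yaw",np.degrees(np.arctan2(vx[1],vx[0])))
o=(H>3)&(H<16)&(S>110)&(V>120)&roi
for s,ce,m in blobs(o,5): print("or",s,ce,onz(c,ce,.015).round(4))
roi[:]=0; roi[180:240,370:440]=1
w=(V>190)&(S<60)&roi
for s,ce,m in blobs(w,100): print("pad",s,ce,onz(c,ce,.007).round(4), [onz(c,(ce[0]+k*s[2]/2,ce[1]),.007).round(3) for k in(-1,1)])
red=(((H<6)|(H>174))&(S>150)&(V>80))
for s,ce,m in blobs(red,40): print("red",s,ce,onz(c,ce,.03).round(3))
print("jar",onz(c,(333,141),.07),"can",onz(c,(155,186),.15),"carton",onz(c,(491,199),.06))
cs=r.get_calibration("side"); ims=cv2.imread("pics/side0.png"); hs=cv2.cvtColor(ims,cv2.COLOR_BGR2HSV)
H,S,V=cv2.split(hs); roi[:]=0; roi[165:200,325:380]=1
for s,ce,m in blobs((V>190)&(S<60)&roi,100): print("padside",s,ce,onz(cs,ce,.007).round(4))
roi[:]=0; roi[245:280,270:300]=1
for s,ce,m in blobs((H>3)&(H<16)&(S>110)&(V>120)&roi,5): print("orside",s,ce,onz(cs,ce,.015).round(4))
E
```

```text
yel [267 172   9  35 205] [271.41463415 189.97560976] [0.575  0.1665 0.023 ]
  rect (578.1860961914062, 166.3567352294922) (106.08267211914062, 19.931188583374023) 5.363021373748779
  line yaw 6.295344
yel [233 175   7  36 184] [236.15217391 191.60869565] [0.5713 0.2736 0.023 ]
  rect (568.8107299804688, 274.4233703613281) (107.97889709472656, 18.032224655151367) 4.056115627288818
  line yaw 4.641625
or [249 213  14  15  63] [255.07936508 220.01587302] [0.4851 0.216  0.015 ]
pad [ 385  192   37   36 1038] [402.85452794 209.30346821] [ 0.5141 -0.2299  0.007 ] [array([ 0.515, -0.174,  0.007]), array([ 0.514, -0.285,  0.007])]
red [401 131  29   9 194] [415.59793814 134.60824742] [ 0.74  -0.273  0.03 ]
red [316 213  20  29 526] [325.55513308 227.19771863] [0.46  0.003 0.03 ]
jar [ 0.71152808 -0.02140111  0.07      ] can [0.56678455 0.47087518 0.15      ] carton [ 0.53439859 -0.47727107  0.06      ]
padside [340 180  30  17 391] [354.54987212 188.15089514] [ 0.5155 -0.2274  0.007 ]
orside [276 254  14  10  36] [282.27777778 259.19444444] [0.4829 0.2215 0.015 ]
```

servo_tool:
  motion: "0 0 0 333 -163 -71 95;0 0 0 333 -163 -71 95;0 0 0 333 -163 -71 95;0 0 0 333 -163 -71 95;0 0 0 333 -163 -71 95;0 0 0 333 -163 -71 95;0 0 0 333 -163 -71 95;0 0 0.2 536 -677 -71 95;0 0 0.2 536 -677 -71 95;0 0 0.2 536 -677 -71 95;0 0 0.2 536 -677 -71 95;0 0 0.2 536 -677 -71 95"

```text
clock: 1.6
tool_pos: [0.4774, -0.0384, 0.2994]
orientation: [0.999, 0.042, -0.0, 0.0]
force: [0.5, -0.2, 0.2]
width: 0.0951
grasp_force: 0.0
```

servo_tool:
  motion: "0 0 0 44 -245 0 95;0 0 0 44 -245 0 95;0 0 0 44 -245 0 95;0 0 0 44 -245 0 95;0 0 0 44 -245 0 95;0 0 0 44 -245 0 95"

```text
clock: 2.35
tool_pos: [0.5009, 0.2076, 0.2991]
orientation: [0.999, 0.042, -0.0, 0.0]
force: [-0.5, 0.5, -0.8]
width: 0.0952
grasp_force: 0.0
```

Run:
```python
from h import *
import pickle
s=r.sense(); c=r.get_calibration("wrist"); im=r.grab_frame("wrist"); cv2.imwrite("pics/w1.png",im[:,:,::-1]); pickle.dump(c,open("w1.pkl","wb"))
print(s["tool_pos"],s["orientation"],s["q"].round(3)); E=np.array(c["extrinsics"]); print("cam",-E[:3,:3].T@E[:3,3],c["fovy"],c["cx"],c["cy"]); print(E[:3,:3].round(3))
```

```text
[0.50088338 0.20755665 0.299097  ] [ 9.99100434e-01  4.24023773e-02 -4.95750322e-04  3.38309379e-04] [ 0.271  0.305  1.664 -0.     1.173  1.757]
cam [0.57354697 0.21442865 0.4543276 ] 62.42175968905096 321.56207438742626 201.56597503831472
[[ 0.085 -0.996  0.002]
 [ 0.962  0.081 -0.262]
 [ 0.261  0.024  0.965]]
```

View pics/w1.png

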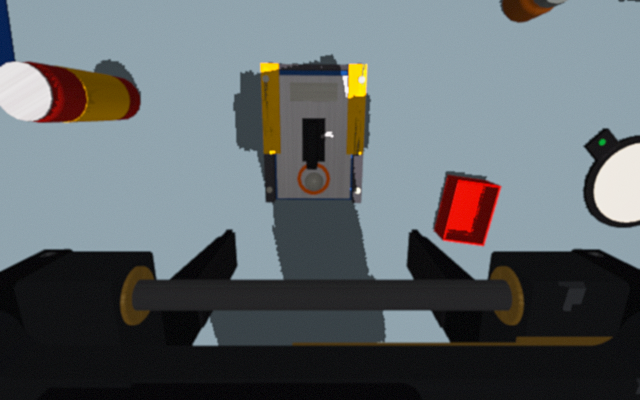

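The wrist view shows the lips at columns 270 and 357, the orange ring at (313,179), and the fin top near (313,140) with its glare.

Run:
```python
from h import *
import pickle
c=pickle.load(open("w1.pkl","rb")); im=cv2.imread("pics/w1.png"); H,S,V=cv2.split(cv2.cvtColor(im,cv2.COLOR_BGR2HSV))
roi=np.zeros(H.shape,bool); roi[55:208,250:380]=1
for s,ce,m in blobs((H>18)&(H<34)&(S>150)&(V>100)&roi,60):
    pts=np.argwhere(m)[:,::-1]; P=np.array([onz(c,p,.023)[:2] for p in pts])*1000
    v=cv2.fitLine(P.astype(np.float32),cv2.DIST_HUBER,0,.01,.01).ravel()
    print("lip",s,onz(c,ce,.023).round(4),"yaw",np.degrees(np.arctan(v[1]/v[0])),cv2.minAreaRect(P.astype(np.float32)))
for s,ce,m in blobs((H>3)&(H<17)&(S>120)&(V>100)&roi&(np.arange(400)[:,None]>160),15):
    k=cv2.findContours(m.astype(np.uint8),cv2.RETR_EXTERNAL,cv2.CHAIN_APPROX_NONE)[0][0]; (x,y),rad=cv2.minEnclosingCircle(k)
    print("rim",s,onz(c,(s[0]+(s[2]-1)/2,s[1]+(s[3]-1)/2),.014).round(4),onz(c,(x,y),.014).round(4),rad)
roi[:]=0; roi[110:172,295:340]=1
for s,ce,m in blobs((V<45)&roi,40):
    pts=np.argwhere(m)[:,::-1]; print("dark",s,ce)
    for row in range(114,172,4):
        x=pts[pts[:,1]==row,0]
        if len(x): a,b=onz(c,(x.min()-.5,row),.102),onz(c,(x.max()+.5,row),.102); print(row,x.min(),x.max(),((a+b)/2).round(4),"w",round(a[1]-b[1],4))
roi[:]=0; roi[140:230,580:640]=1
```

```text
lip [ 261   63   20   92 1452] [0.5723 0.2777 0.023 ] yaw 2.6570396 ((570.4955444335938, 278.00860595703125), (110.38385772705078, 21.783798217773438), 4.327571392059326)
lip [ 347   64   20   91 1409] [0.5838 0.1714 0.023 ] yaw 4.058536 ((579.04638671875, 170.38119506835938), (109.26158905029297, 22.34128761291504), 5.115280628204346)
rim [297 163  33  32 292] [0.4859 0.2179 0.014 ] [0.486  0.2176 0.014 ] 16.26242446899414
dark [303 119  22  50 978] [313.04498978 141.43251534]
122 303 324 [0.5629 0.2213 0.102 ] w 0.0228
126 303 324 [0.5589 0.221  0.102 ] w 0.0228
130 303 324 [0.5548 0.2207 0.102 ] w 0.0229
134 303 323 [0.5507 0.2209 0.102 ] w 0.0219
138 303 324 [0.5466 0.22   0.102 ] w 0.023
142 303 323 [0.5424 0.2202 0.102 ] w 0.0221
146 303 323 [0.5382 0.2199 0.102 ] w 0.0221
150 303 323 [0.534  0.2196 0.102 ] w 0.0222
154 303 323 [0.5298 0.2192 0.102 ] w 0.0223
158 303 323 [0.5256 0.2189 0.102 ] w 0.0223
162 307 316 [0.5212 0.2202 0.102 ] w 0.0107
166 307 316 [0.5169 0.2198 0.102 ] w 0.0107
```

servo_tool:
  motion: "0 0 0 38 -10 50 95;0 0 0 38 -10 110 95;0 0 0 38 -10 150 95;0 0 0 38 -10 165 95;0 0 0 38 -10 165 95"

```text
clock: 3.02
tool_pos: [0.5383, 0.2206, 0.1348]
orientation: [0.999, 0.042, -0.0, 0.0]
force: [-0.1, 1.6, 0.9]
width: 0.095
grasp_force: 0.0
```

Run:
```python
from h import *
import pickle
s=r.sense(); c=r.get_calibration("wrist"); im=r.grab_frame("wrist"); im=im[:,:,::-1].copy(); pickle.dump(c,open("w2.pkl","wb"))
cv2.imwrite("pics/w2.png",im)
print(s["tool_pos"],s["orientation"])
for p in([.538,.2213,.102],[.514,.2195,.102],[.562,.2232,.102],[.486,.218,.014]): print(p,proj(c,np.array(p)).round(1))
```

```text
[0.53833158 0.22062064 0.1348176 ] [ 9.99129861e-01  4.17069173e-02 -2.02127046e-04  1.11352677e-04]
[0.538, 0.2213, 0.102] [321.  236.9]
[0.514, 0.2195, 0.102] [320.7 272.9]
[0.562, 0.2232, 0.102] [321.2 198.6]
[0.486, 0.218, 0.014] [319.9 255.4]
```

View pics/w2.png

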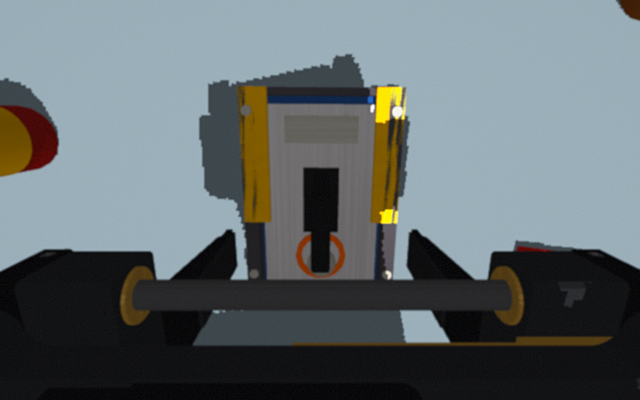

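servo_tool:
  motion: "0 0 0 0 -1 25 95;0 0 0 0 -1 45 95;0 0 0 0 -1 57 95;0 0 0 0 -1 59 95;0 0 0 0 -1 59 30;0 0 0 0 -1 59 30;0 0 0 0 -1 59 30;0 0 0 0 -1 59 8;0 0 0 0 -1 59 8;0 0 0 0 -1 59 8;0 0 0 0 -1 59 8;0 0 0 0 -1 59 8"
  grip_force: 40

```text
clock: 4.58
tool_pos: [0.5379, 0.2225, 0.0756]
orientation: [0.999, 0.042, -0.0, 0.0]
force: [-1.5, -0.8, 0.3]
width: 0.0207
grasp_force: 0.0
```

servo_tool:
  motion: "0 0 0 0 0 0 0;0 0 0 0 0 0 0;0 0 0 0 0 0 0;0 0 0 0 0 0 0"
  grip_force: 40

```text
clock: 5.08
tool_pos: [0.5379, 0.2225, 0.0756]
orientation: [0.999, 0.042, 0.0, 0.0]
force: [0.1, -1.5, 0.2]
width: 0.0122
grasp_force: 40.0
```

servo_tool:
  motion: "0 0 0 -2 0 0 0;0 0 0 -6 0 0 0;0 0 0 -12 0 0 0;0 0 0 -20 0 0 0;0 0 0 -28 0 0 0;0 0 0 -36 0 0 0;0 0 0 -44 0 0 0;0 0 0 -51 0 0 0;0 0 0 -56 0 0 0;0 0 0 -59 0 0 0;0 0 0 -60 0 0 0;0 0 0 -60 0 0 0"

```text
clock: 6.58
tool_pos: [0.4779, 0.2174, 0.0756]
orientation: [0.999, 0.042, -0.0, 0.0]
force: [-0.9, -0.7, 1.5]
width: 0.0117
grasp_force: 40.0
```

servo_tool:
  motion: "0 0 0 -2 0 0 0;0 0 0 -6 0 0 0;0 0 0 -12 0 0 0;0 0 0 -20 0 0 0;0 0 0 -28 0 0 0;0 0 0 -36 0 0 0;0 0 0 -44 0 0 0;0 0 0 -52 0 0 0;0 0 0 -58 0 0 0;0 0 0 -62 0 0 0;0 0 0 -64 0 0 0;0 0 0 -64 0 0 0"

```text
clock: 8.07
tool_pos: [0.4141, 0.212, 0.0756]
orientation: [0.999, 0.042, -0.0, 0.0]
force: [-2.0, -0.8, -0.7]
width: 0.0119
grasp_force: 40.0
```

Run:
```python
from h import *
import pickle
s=r.sense(); c=r.get_calibration("wrist"); im=r.grab_frame("wrist")[:,:,::-1].copy(); im2=r.grab_frame("side")[:,:,::-1]
pickle.dump(c,open("w3.pkl","wb")); cv2.imwrite("pics/w3.png",np.hstack([im[:,150:480],cv2.resize(im2[200:320,210:350],(460,400))])); cv2.imwrite("pics/raw3.png",im)
print(s["tool_pos"],s["force"],s["q"].round(2))
```

```text
[0.41407086 0.2119787  0.07558172] [-1.96690074 -0.80900246 -0.69511914] [ 0.33  0.51  2.09 -0.    0.54  1.82]
```

View pics/w3.png

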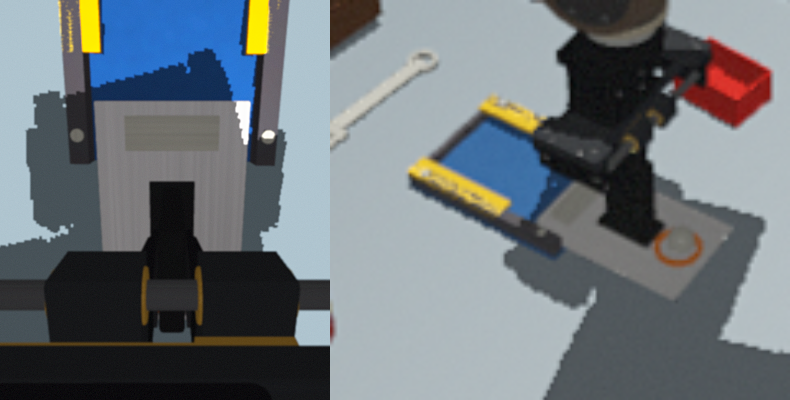

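The tray is clear of the lips: its rear edge is at row 101 and the lip ends are at row 53. The ball sits in its ring. Lifting now.

servo_tool:
  motion: "0 0 0 0 0 -2 0;0 0 0 0 0 -7 0;0 0 0 0 0 -15 0;0 0 0 0 0 -27 0;0 0 0 0 0 -42 0;0 0 0 0 0 -59 0;0 0 0 0 0 -77 0;0 0 0 0 0 -95 0;0 0 0 0 0 -111 0;0 0 0 0 0 -123 0;0 0 0 0 0 -131 0;0 0 0 0 0 -134 0"

```text
clock: 9.68
tool_pos: [0.4143, 0.212, 0.21]
orientation: [0.999, 0.042, 0.0, 0.0]
force: [-0.2, 0.5, -3.0]
width: 0.0119
grasp_force: 40.0
```

Run:
```python
from h import *
s=r.sense(); im=r.grab_frame("wrist")[:,:,::-1].copy(); im2=r.grab_frame("side")[:,:,::-1]
cv2.imwrite("pics/w4.png",np.hstack([im[:,150:480],cv2.resize(im2[180:300,220:360],(460,400))])); cv2.imwrite("pics/raw4.png",im)
print(s["tool_pos"],s["force"],s["moment"],s["orientation"])
```

```text
[0.41431951 0.2120486  0.20996964] [-0.24057068  0.46404723 -2.98207153] [-0.02023646  0.00276863  0.09592495] [9.99101805e-01 4.23740299e-02 1.59350055e-04 8.91893367e-07]
```

View pics/w4.png

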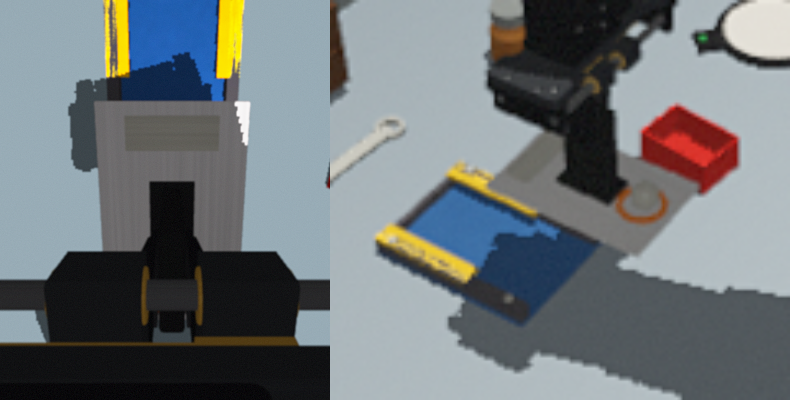

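The tray edge is still at row 101 in the wrist view, so the grip has not slipped. The tray is level and the ball is in its ring. Carrying it across now.

servo_tool:
  motion: "0 0 0 1 4 0 0;0 0 0 3.5 13.5 0 0;0 0 0 7.7 30 0 0;0 0 0 13.7 53.2 0 0;0 0 0 21 81.3 0 0;0 0 0 29 112.3 0 0;0 0 0 37 143.3 0 0;0 0 0 44.2 171.3 0 0;0 0 0 50.2 194.6 0 0;0 0 0 54.4 211 0 0;0 0 0 56.7 219.8 0 0;0 0 0 57.7 224 0 0"

```text
clock: 11.28
tool_pos: [0.4908, -0.0066, 0.2095]
orientation: [0.999, 0.042, -0.0, -0.0]
force: [-0.5, 0.1, -3.3]
width: 0.0119
grasp_force: 40.0
```

servo_tool:
  motion: "0 0 0 1 4 0 0;0 0 0 3.5 13.5 0 0;0 0 0 7.7 30 0 0;0 0 0 13.7 53.2 0 0;0 0 0 21 81.3 0 0;0 0 0 29 112.3 0 0;0 0 0 37 143.3 0 0;0 0 0 44.2 171.3 0 0;0 0 0 50.2 194.6 0 0;0 0 0 54.4 211 0 0;0 0 0 56.7 219.8 0 0;0 0 0 57.7 224 0 0"

```text
clock: 12.78
tool_pos: [0.5673, -0.2246, 0.2095]
orientation: [0.999, 0.042, -0.0, -0.0]
force: [-0.1, 0.5, -3.2]
width: 0.0119
grasp_force: 40.0
```

Run:
```python
from h import *
s=r.sense(); im=r.grab_frame("wrist")[:,:,::-1].copy(); im2=r.grab_frame("side")[:,:,::-1]; im3=r.grab_frame("top")[:,:,::-1]
cv2.imwrite("pics/w5.png",np.hstack([im[:,150:480],cv2.resize(im2[110:230,300:440],(460,400))]))
print(s["tool_pos"],s["force"],s["orientation"],s["clock"])
for n,I in(("side",im2),("top",im3)):
    c=r.get_calibration(n); H,S,V=cv2.split(cv2.cvtColor(I.copy(),cv2.COLOR_BGR2HSV)); u=proj(c,np.array([.515,-.229,.149])); print(n,u)
    roi=np.zeros(H.shape,bool); a,b=u.round().astype(int); roi[b-25:b+25,a-25:a+25]=1
    for st,ce,m in blobs((H>3)&(H<17)&(S>120)&(V>80)&roi,8):
        p=(st[0]+(st[2]-1)/2,st[1]+(st[3]-1)/2); print(st,p,onz(c,p,.149).round(4))
```

```text
[ 0.56729142 -0.22463245  0.20953793] [-0.1234264   0.46668961 -3.21311562] [ 9.99099217e-01  4.24350408e-02 -1.25545400e-04 -7.95399398e-05] 12.775
side [356.18955587 155.9229166 ]
[350 153   7   7  17] (np.float64(353.0), np.float64(156.0)) [ 0.5239 -0.2219  0.149 ]
top [410.12767147 201.87411153]
```

View pics/w5.png

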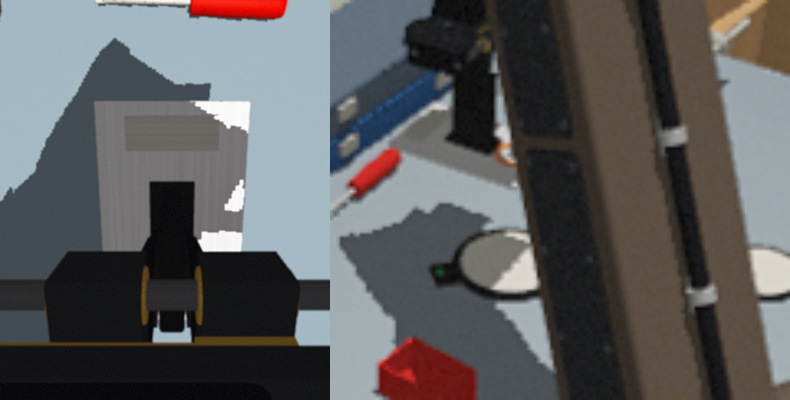

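The wrist view shows the tray unchanged in the gripper (edge at row 101). The side view shows the left part of the orange ring at column 350, where it should be; the arm hides the rest. The load is unchanged at about 3.2 N, so the ball is aboard. I'll hold to settle, then hand in.

servo_tool:
  motion: "0 0 0 0 0 0 0;0 0 0 0 0 0 0;0 0 0 0 0 0 0;0 0 0 0 0 0 0;0 0 0 0 0 0 0;0 0 0 0 0 0 0;0 0 0 0 0 0 0;0 0 0 0 0 0 0"

```text
clock: 13.92
tool_pos: [0.5673, -0.2246, 0.2096]
orientation: [0.999, 0.042, 0.0, 0.0]
force: [-0.5, -0.4, -3.8]
width: 0.0117
grasp_force: 40.0
```

```bash
python3 -c "
from workcell import r
s=r.sense(); print(s['tool_pos'],s['force'],abs(s['qd']).max()); print(r.hand_in())"
```

```text
[ 0.56728687 -0.22457302  0.2096487 ] [-0.48876529 -0.38966725 -3.76787255] 0.0012934492913563359
the job is handed in; nothing more can be done
None
```

I handed the job in at about 14 s with the tray gripped, level and still, about 14 cm above the bench and the pocket over the pad's centre by calculation; the arm hid the ball from view at the end, but the load had not dropped since the lift, so it should still be in its pocket.

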